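Pin the jig's fence and hold a junction box against it

TASK

First lock the swing fence of the mounting jig: take the steel pin out of its wooden holder and push it down through the fork and the fence's lug until its head sits fully home. Then set the grey junction box flat on the jig's board, with one short end square against the fence's sprung black pad and centred on it, and press it there with a steady push of about 9 N (never driving the pad to the end of its travel), so that I can screw it down. Finish while still holding and pressing the box, and leave the other things on the bench where they are.

Things in the scene. Friction and masses are not known exactly. Their poses are not given: they have to be found in the camera images.
- jig: mounting jig fixed on the bench (it does not shift): a white laminated board 260 (x) x 300 (y) x 18 mm thick, with a swing fence along its far (+x) edge. Origin: centre of the board's underside, on the bench; the board's top is 18 mm above it. x points square to the fence, towards it (the direction to press), y along the fence from its hinge to the fork, z up
- fence (a joint): swing fence, an aluminium bar 20 mm thick (its near face 98 mm, its axis 108 mm from the jig's centre along x; top 54 mm above the bench), hinged on an upright pivot at its -y end (jig y = -120 mm), with a 12 mm thick lug with a 12 mm hole at its +y end inside the fork. Value in rad: 0 = shut, the holes of lug and fork in line (it starts so, on a stop); it grows as the fence swings away to +x. Until it is pinned only slight friction holds it and a push on it swings it away
- fork_hole (a point): centre of the mouth of the upright 12 mm through-hole in the aluminium fork at the +y end of the fence, on the top face of the fork's upper plate (36 x 36 mm), 54 mm above the bench, 108 mm in x and 120 mm in y from the jig's centre. Below it follow, in line, the upper plate (10 mm), the lug, and the lower plate; the seated pin's tip ends 2 mm above the board. z up
- pin_head (a point): centre of the head of the steel pin (half-way up the head). The pin stands upright, loose, in its holder: a round shank 10 mm in diameter and 34 mm long with a chamfered tip below, and a round knurled head 18 mm in diameter and 36 mm high above, to grip. Site 18 mm above the head's underside, 18 mm below its top, 52 mm above the tip; z points up along the pin. 90 g or so
- pin_seat (a point): point on the pin's axis at the underside of its head; it meets fork_hole when the pin is fully home
- holder: fixed wooden block 56 x 56 x 40 mm high with an upright 12 mm hole in its middle, in which the pin waits with its head resting on the block's top. Origin: centre of its underside, on the bench. Stands left or right of the jig; the junction box stands on the other side
- box_mid (a point): centre of the loose grey plastic junction box, open at the top: 84 mm long (its x), 60 mm wide (its y), 45 mm high (z, up), walls 4 mm, empty but for slim screw posts in its corners. Site half-way up, 22.5 mm above its underside. Its two ends are alike. It starts flat on the bench, at an angle. About 160 g (0.11 to 0.22 kg)
- pad_face (a point): centre of the near (-x) face of the black pad on the fence: 60 mm wide (along y), 28 mm high, 12 mm thick, 40 mm above the bench, half-way along the fence; at rest 72 mm from the jig's centre along x. The axes are the jig's, while the fence is shut: x is the direction to press
- pad (a joint): travel of the sprung pad into the fence, in m: 0 = free, fully out; 0.014 = the end of its travel, against its stop. The springs push back with 3 N at the first touch and 1 N more for each mm (6 N at 3 mm, 9 N at 6 mm, 12 N at 9 mm)
- round_box_mid (a point): bystander: round white junction box with two short spouts, 80 mm in diameter, 37 mm high; point at its middle
- screwdriver: bystander: screwdriver with a wooden handle, 200 mm long, lying flat; leave alone
- terminals_mid (a point): bystander: grey terminal block 30 x 62 x 36 mm high; point at its middle
- carton_mid (a point): bystander: closed cardboard carton 70 x 110 x 50 mm high; point at its middle

How it is judged:
On the way:
1. the pin is pushed down through fork and lug until its head sits on the fork (within 4 mm, upright within 0.08 rad) (distance between pin_seat and fork_hole below 0.004 m and angle between pin_seat's own z axis and vertical below 0.08 rad), for 0.2 s.
At the end, for the whole second after the job is handed in: Pin home (head within 4 mm of hole mouth, 0.08 rad), fence shut (0.03 rad). Box flat on board (4 mm, 0.06 rad), square (0.06 rad) and centred (8 mm) on the pad, still, pressing it with 6 to 12 N; the fingers hold the box, not touching pad or fence. All through the last second (all of step 1 and y of box_mid in the frame of pad_face between -0.008 and 0.008 m and z of box_mid in the frame of jig between 0.0365 and 0.0445 m and angle between the x axis of box_mid and the x axis of pad_face, either way round below 0.06 rad and angle between box_mid's own z axis and vertical below 0.06 rad and contact force between box and pad between 6 and 12 N and contact force between the fingers and box above 3 N and contact force between the fingers and pad below 0.5 N and contact force between the fingers and fence below 0.5 N and value of joint fence below 0.03 rad and linear speed of box below 0.01 m/s); the arm keeps its last pose, push and grip.
It fails at once if the pad is driven to the end of its travel (beyond 13.5 mm) (value of joint pad above 0.0135 m).
It fails at once if a bystander (round box, screwdriver, terminal block, carton) is moved more than 30 mm (distance of any of round_box_mid, screwdriver, terminals_mid, carton_mid from where it was at the start of the episode above 0.03 m).
It also fails if it takes over 72 s, if anything falls off the work surface, if the arm or the gripper's body presses on something with over 40 N, if the wrist force passes 120 N, or if a joint passes its speed limit or range.

ROBOT

A 7-joint arm with a two-finger parallel gripper is mounted at the origin on the work surface. World frame = base frame: x ahead of the robot, y to its left, z up, the work surface at z = 0. Lengths are in m, angles in rad, forces in N, time in s.
With the tool pointing down it reaches from about 0.425 to 0.95 m from the base axis. Payload 4.7 kg.
Tool frame: the origin (TCP) lies on the centre line of the jaws, within the pads' length; the fingertips stand robot.nose_length ahead of it and the grasp point (between the pads) lies 8 mm behind it (robot.nose_length is the distance from the TCP to the fingertips, in m); z points along the fingers, x is the direction in which the jaws open and shut, and the axes are right-handed (so a half turn about z gives the same grasp; the last joint's range is limited). The gripper opens to 85 mm and grips with 20 to 120 N. Pads are 22 mm wide; open, the fingers measure 114 mm over their backs; the gripper's body (76 mm by 85 mm) begins 54 mm behind the grasp point. The pads swing forward as they close: fully open they stand 13 mm farther back than shut.
Start: joints at [-1.191, 0.469, -0.049, 1.532, 0.024, 1.141, -0.082], TCP at [0.268, 0.619, 0.242] pointing down, gripper open.
Joint ranges: [-2.59, 2.59], [-0.33, 1.99], [-1.39, 1.29], [0.1, 2.45], [-1.04, 4.18], [0.21, 1.99], [-2.66, 2.66]. Speed limits (rad/s): [2.57, 2.57, 3.14, 3.14, 3.14, 3.14, 3.14].

INTERFACE

Orientations are given as [roll, pitch, yaw] about the fixed x, y, z axes, in that order (R = Rz(yaw) Ry(pitch) Rx(roll)).
In Python, from plant import robot gives the robot as it stands. Calls block until the motion is done:
- robot.goto(position, orientation): joint-space move of the TCP to a pose.
- robot.move_straight(position, vel=0.15, attitude=None, contact_N=None): straight line of the TCP; attitude=None keeps the orientation; vel is the mean speed in m/s. With contact_N (N) it stops when the force on the tool has changed by that much, and returns True; else False.
- robot.move_joints(angles): joint-space move.
- robot.grip(opening, strength=None): opening from 0.0 (shut) to 1.0 (fully open); strength is the grip in N (None keeps the last); returns when the fingers have stopped.
- robot.sleep(seconds).
- robot.inverse_kinematics(position, orientation): joint angles nearest the present ones, or None.
- robot.sense(): the state.
- robot.grab_frame(name): name is "side" or "top" or "wrist"; returns a dict with "image" (400x640x3 uint8, red, green, blue), "range_z" (400x640 float32, m along the optical axis (not along the pixel's ray), 0 where there is no reading), "fx", "fy", "cx", "cy" (pixels), "R" (3x3) and "t" (3): a world point X has camera coordinates R X + t. Camera axes: x right, y down, z forward; pixel columns grow to the right and rows downward; lengths in m; the calibration is good to about 2 mm. A picture is of the moment at which its call begins.
A pose or a line that the arm cannot do raises robot.IKError and nothing moves.
- robot.close_job(): hands the job in, once; it reports no verdict.
The state is a dict: "t": time; "joint_pos": joint angles; "joint_velocities": joint speeds; "effort": joint torques, N m; "tcp_pos": TCP position; "tcp_rot": TCP orientation; "wrist_force": force on the tool from outside, world axes, zero at the start; "torque": the same for the moment, N m; "opening": opening from 0.0 (shut) to 1.0 (fully open).
Only numpy, scipy, OpenCV 4.12 (cv2) and the standard library are available. Lean on these libraries where they do the work, as an engineer would, in place of code of your own. Each camera call takes 0.05 s, during which the arm holds its last target.

## Working session

There is one attempt and no reset: what is moved stays moved. The work goes in short steps, each a Python script; the robot and the scene stay as the last script left them, time stands still between calls to the robot, and variables do not carry over. Pictures are saved under pics/ and viewed, and the job is handed in when it is done.

```bash
ls; mkdir -p pics; python3 - <<'E'
from plant import robot
import cv2,numpy as np
s=robot.sense();print({k:np.round(v,3) for k,v in s.items()}, robot.nose_length)
for n in ["side","top"]:
    f=robot.grab_frame(n);cv2.imwrite(f"pics/{n}0.png",f["image"][:,:,::-1])
    print(n,f["fx"],f["fy"],f["cx"],f["cy"],np.round(f["R"],4).tolist(),np.round(f["t"],4), -np.array(f["R"]).T@f["t"])
    print((f["range_z"]>0).mean())
E
```

```text
pics
{'t': np.float64(0.0), 'joint_pos': array([-1.191,  0.469, -0.049,  1.534,  0.024,  1.141, -0.082]), 'joint_velocities': array([-0.   ,  0.   , -0.   ,  0.   ,  0.   , -0.002,  0.   ]), 'effort': array([-1.0000e-03, -5.1031e+01, -4.7000e-02, -2.3772e+01,  1.1000e-02,
        7.0000e-03, -0.0000e+00]), 'tcp_pos': array([0.268, 0.619, 0.241]), 'tcp_rot': array([3.141e+00, 2.000e-03, 1.162e+00]), 'wrist_force': array([0.001, 0.041, 0.474]), 'torque': array([-0.067,  0.002,  0.004]), 'opening': np.float64(1.003)} 0.011
side 477.0017848969576 477.0017848969576 324.0576511541736 201.04467235576882 [[0.9989, -0.039, 0.0263], [0.0042, -0.4823, -0.876], [0.0468, 0.8751, -0.4816]] [-0.6087  0.0603  1.238 ] [ 0.54980618 -1.078047    0.66511197]
0.996
top 414.786956210894 414.786956210894 315.0298500772873 199.70117445388829 [[0.0437, -0.999, -0.002], [-0.9768, -0.0423, -0.2099], [0.2096, 0.0111, -0.9777]] [-0.073   0.6274  1.1204] [ 0.38118014 -0.05893098  1.22695153]
0.99580859375
```

View pics/top0.png

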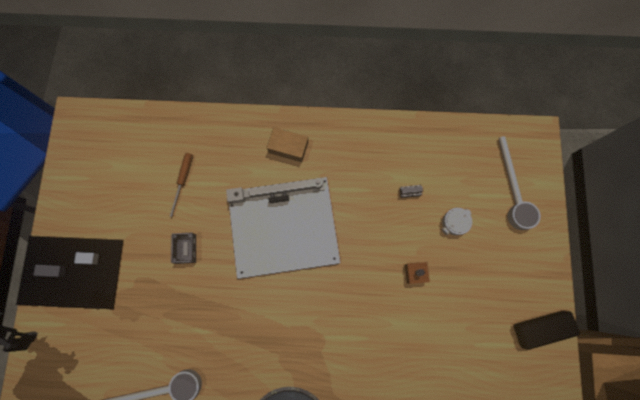

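View pics/side0.png

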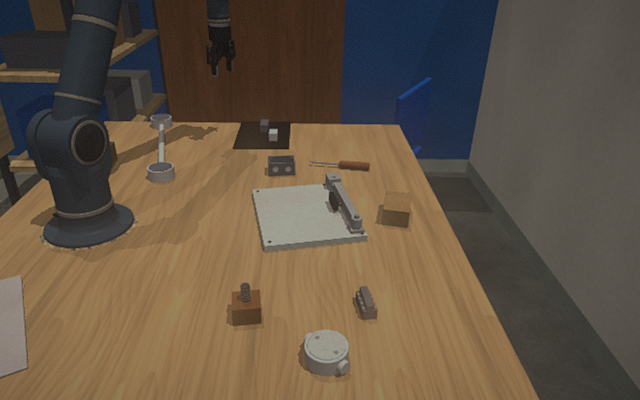

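The top view shows the jig at (285,230), with the fork at (235,196) and the pad at (279,199). The box is at (184,249) and the holder with the pin at (417,273). I'll zoom in on these and measure.

```bash
cat > h.py <<'E'
import numpy as np,cv2
def ray(f,uv,z):
    uv=np.atleast_2d(np.asarray(uv,float))
    R=np.array(f["R"]);t=np.array(f["t"]);c=-R.T@t
    d=np.c_[(uv[:,0]-f["cx"])/f["fx"],(uv[:,1]-f["cy"])/f["fy"],np.ones(len(uv))]@R
    return c+d*((z-c[2])/d[:,2])[:,None]
def cloud(f):
    h,w=f["range_z"].shape;u,v=np.meshgrid(np.arange(w),np.arange(h));Z=f["range_z"]
    P=np.stack([(u-f["cx"])/f["fx"]*Z,(v-f["cy"])/f["fy"]*Z,Z],-1)
    return (P-np.array(f["t"]))@np.array(f["R"])
def proj(f,X):
    p=np.array(f["R"])@np.array(X)+f["t"];return p[0]/p[2]*f["fx"]+f["cx"],p[1]/p[2]*f["fy"]+f["cy"]
E
python3 - <<'E'
from plant import robot
import cv2,numpy as np,pickle
from h import *
F={n:robot.grab_frame(n) for n in ["side","top"]};pickle.dump(F,open("f0.pkl","wb"))
f=F["top"];P=cloud(f);
im=f["image"]
def crop(im,x0,x1,y0,y1,k,n): cv2.imwrite(n,cv2.resize(np.clip(im[y0:y1,x0:x1].astype(float)*1.7,0,255).astype(np.uint8)[:,:,::-1],None,fx=k,fy=k,interpolation=cv2.INTER_CUBIC))
crop(im,160,350,165,285,4,"pics/topjig.png")
crop(im,395,435,180,290,5,"pics/tophold.png")
crop(F["side"]["image"],225,375,150,330,3,"pics/sidec.png")
for n,(x0,x1,y0,y1),z0 in [("box",(165,205,228,272),.03),("hold",(400,435,258,290),.025),("fence",(220,335,172,205),.045)]:
    Q=P[y0:y1,x0:x1].reshape(-1,3);Q=Q[Q[:,2]>z0]
    print(n,len(Q),Q.min(0).round(4),Q.max(0).round(4),Q.mean(0).round(4))
    print(" rect",cv2.minAreaRect((Q[:,:2]*1000).astype(np.float32)))
# board by white mask
m=((im.min(2)>110)&(P[:,:,2]>.008)&(P[:,:,2]<.03)).astype(np.uint8);m[:, :215]=0;m[:,350:]=0
c=max(cv2.findContours(m,0,1)[0],key=cv2.contourArea)
w=ray(f,c[:,0,:],.018);print("board",cv2.minAreaRect((w[:,:2]*1000).astype(np.float32)))
E
```

```text
box 275 [ 0.3812 -0.0589  0.03  ] [0.5249 0.3603 1.227 ] [0.4785 0.3204 0.0628]
 rect ((456.74658203125, 149.6636505126953), (433.7311096191406, 93.6233901977539), 82.26709747314453)
hold 428 [ 0.3812 -0.3761  0.025 ] [ 0.4692 -0.0589  1.227 ] [ 0.4383 -0.3396  0.06  ]
 rect ((423.7903747558594, -215.26222229003906), (55.79084014892578, 320.5758972167969), 6.827027797698975)
fence 872 [ 0.3812 -0.0639  0.0453] [0.6985 0.2115 1.227 ] [0.6524 0.0741 0.0736]
 rect ((541.989990234375, 75.8562240600586), (274.8145751953125, 317.1537170410156), 89.05997467041016)
board ((557.3893432617188, 45.92021179199219), (258.3446960449219, 298.6322326660156), 10.891565322875977)
```

```bash
sleep 0
```

```text
(no output)
```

View pics/topjig.png

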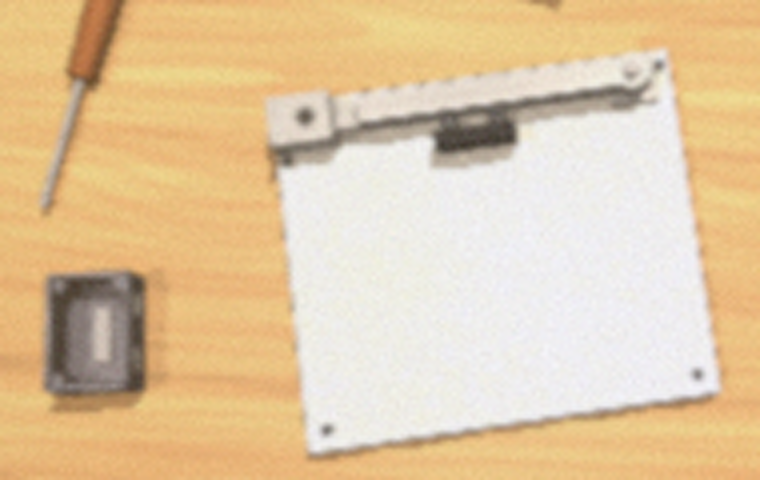

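View pics/sidec.png

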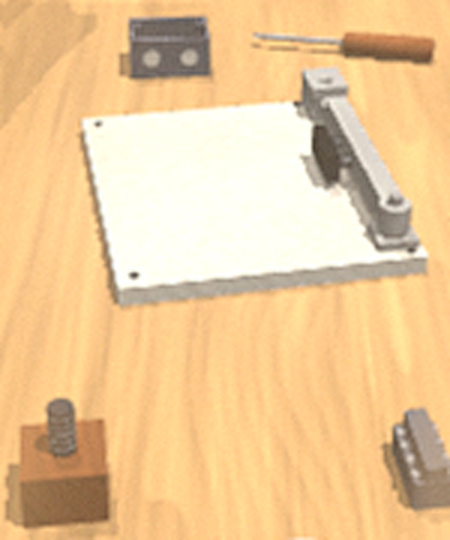

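The board outline comes out at 258×299 mm with yaw 10.9°, which matches the given size. Next I'll filter out the zero-depth pixels and find the pin, box and fork more precisely.

```bash
python3 - <<'E'
import cv2,numpy as np,pickle
from h import *
F=pickle.load(open("f0.pkl","rb"));f=F["top"];P=cloud(f);im=f["image"]
print("forkhole",ray(f,[(236.1,194.1)],.054))
c=np.array([.5574,.0459]);a=np.radians(10.89);X=np.array([np.cos(a),np.sin(a)]);Y=np.array([-X[1],X[0]])
print("fork from board",c+.108*X+.12*Y,"pad",c+.072*X)
for n,(x0,x1,y0,y1),z0,z1 in [("box",(165,205,228,272),.03,.06),("hold",(400,435,258,290),.025,.06),("pinhead",(400,435,258,290),.06,.1),("fence",(220,335,172,205),.045,.07)]:
  for k in (["top","side"] if n!="fence" else ["top"]):
    P=cloud(F[k])
    Q=P[y0:y1,x0:x1].reshape(-1,3) if k=="top" else P[150:340,220:380].reshape(-1,3)
    ctr={"box":(.478,.32),"hold":(.44,-.34),"pinhead":(.44,-.34)}.get(n)
    Q=Q[(Q[:,2]>z0)&(Q[:,2]<z1)]
    if ctr: Q=Q[np.linalg.norm(Q[:,:2]-ctr,axis=1)<.07]
    if len(Q)>3:
      print(n,k,len(Q),np.median(Q,0).round(4),Q.max(0)[2].round(4)," rect",np.round(np.array(sum([list(x) if isinstance(x,tuple) else [x] for x in cv2.minAreaRect((Q[:,:2]*1000).astype(np.float32))],[])),1))
E
python3 - <<'E'
from plant import robot
import cv2
f=robot.grab_frame("wrist");cv2.imwrite("pics/w0.png",f["image"][:,:,::-1]);import numpy as np
print(f["fx"],-np.array(f["R"]).T@f["t"],np.array(f["R"]).round(3))
E
```

```text
forkhole [[0.63937287 0.18397525 0.054     ]]
fork from board [0.64078422 0.1841428 ] pad [0.6281034  0.05950253]
box top 270 [0.4796 0.329  0.0423] 0.0507  rect [480.4 328.1  84.3  62.8   6.2]
box side 231 [0.4809 0.3246 0.038 ] 0.0456  rect [482.9 328.1  83.9  70.8   7.6]
hold top 380 [ 0.4386 -0.3415  0.0401] 0.0599  rect [ 439.4 -345.9   55.9   57.3    6.6]
hold side 673 [ 0.4429 -0.3542  0.0383] 0.06  rect [ 441.2 -344.4   55.6   62.4    6.9]
pinhead top 42 [ 0.4386 -0.3445  0.0752] 0.0795  rect [ 439.7 -344.9   15.5   17.1   46. ]
pinhead side 95 [ 0.4416 -0.3497  0.0727] 0.0774  rect [ 441.3 -346.2   18.6   16.9   75.3]
fence top 857 [0.6573 0.0706 0.0536] 0.0644  rect [651.8  71.4  52.7 279.5   9.7]
284.797436672205 [0.20344652 0.64810765 0.37349207] [[ 0.397  0.918 -0.003]
 [ 0.881 -0.381  0.282]
 [ 0.258 -0.114 -0.959]]
```

View pics/w0.png

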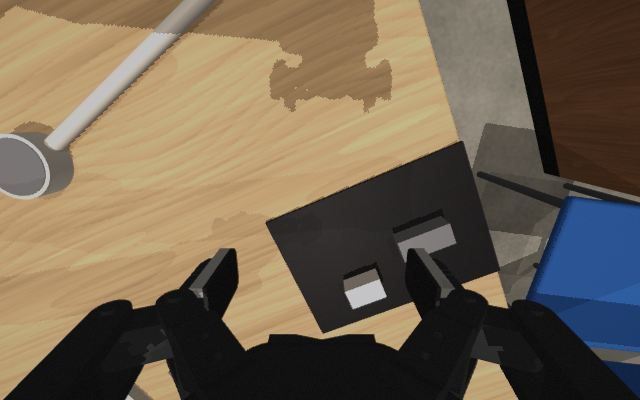

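View pics/tophold.png

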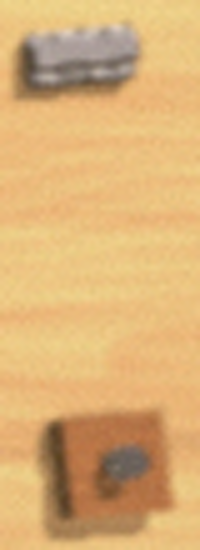

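Both views agree: pin about (0.440,-0.3455), fork hole about (0.640,0.184), box about (0.481,0.328) with yaw about 0.115. I'll check reach, then look at the fork and pin with the wrist camera.

```bash
python3 - <<'E'
from plant import robot
import numpy as np,cv2,pickle
from h import *
J=robot.sense()["joint_pos"]
for n,p in [("fork",(.64,.184,.2)),("fork",(.64,.184,.07)),("pin",(.44,-.3455,.2)),("pin",(.44,-.3455,.056)),("box",(.481,.328,.03)),("place",(.5925,.053,.04))]:
  for y in (1.755,1.755-np.pi):
    q=robot.inverse_kinematics(p,[np.pi,0,y]);print(n,p,y,None if q is None else np.round(q,2))
y=1.75
robot.goto([.60,.177,.16],[np.pi,0,y]);print(robot.sense()["t"])
f=robot.grab_frame("wrist");pickle.dump((f,robot.sense()),open("wf.pkl","wb"));cv2.imwrite("pics/wf.png",f["image"][:,:,::-1])
print(robot.sense()["tcp_pos"],robot.sense()["tcp_rot"],robot.sense()["t"],proj(f,(.64,.184,.054)))
E
```

```text
fork (0.64, 0.184, 0.2) 1.755 [-0.37  0.49  0.04  1.61 -0.02  1.05  1.43]
fork (0.64, 0.184, 0.2) -1.3865926535897932 [-0.75  0.54  0.59  1.63 -0.33  1.07 -1.45]
fork (0.64, 0.184, 0.07) 1.755 [-0.34  0.63 -0.    1.7   0.    0.81  1.41]
fork (0.64, 0.184, 0.07) -1.3865926535897932 [-0.71  0.69  0.53  1.72 -0.44  0.85 -1.36]
pin (0.44, -0.3455, 0.2) 1.755 [ 1.07  0.39 -0.62  1.83  0.26  1.    2.1 ]
pin (0.44, -0.3455, 0.2) -1.3865926535897932 [-0.08  0.43  0.9   1.9  -0.4   1.   -0.4 ]
pin (0.44, -0.3455, 0.056) 1.755 [ 0.92  0.55 -0.43  1.95  0.34  0.71  2.04]
pin (0.44, -0.3455, 0.056) -1.3865926535897932 [-0.06  0.7   0.91  2.01 -0.77  0.82 -0.08]
box (0.481, 0.328, 0.03) 1.755 [-0.6   0.58 -0.09  1.92  0.08  0.64  1.01]
box (0.481, 0.328, 0.03) -1.3865926535897932 [-1.    0.62  0.45  1.95 -0.42  0.67 -1.67]
place (0.5925, 0.053, 0.04) 1.755 [-0.19  0.58  0.04  1.89 -0.04  0.67  1.63]
place (0.5925, 0.053, 0.04) -1.3865926535897932 [-0.55  0.64  0.53  1.92 -0.48  0.71 -1.12]
2.2667
[0.59973617 0.17853221 0.16014432] [ 3.14131907e+00 -7.32814329e-04  1.75203910e+00] 2.3167 (np.float64(319.40045527735066), np.float64(244.0603807645137))
```

View pics/wf.png

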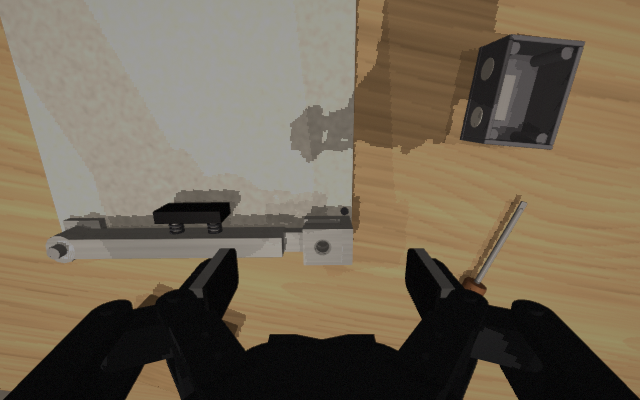

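The wrist view shows the fork hole at about (322,247), the hinge at (60,249) and the pad around (190,214). The hole is about 3 px from where I predicted it. I'll refine that and then do the pin.

```bash
python3 - <<'E'
import numpy as np,cv2,pickle
from h import *
f,s=pickle.load(open("wf.pkl","rb"));im=f["image"];g=cv2.cvtColor(im,cv2.COLOR_RGB2GRAY)
print("cam",-np.array(f["R"]).T@f["t"])
cv2.imwrite("pics/wfc.png",cv2.resize(im[195:280,30:365][:,:,::-1],None,fx=2.3,fy=4))
c=g[233:262,306:338];print(np.median(c));
m=(c<np.median(c)*.72).astype(np.uint8);n,l,st,ce=cv2.connectedComponentsWithStats(m)
for i in range(1,n):print(st[i],ce[i]+[306,233],ray(f,[ce[i]+[306,233]],.054))
print(ray(f,[(60,249)],.054),"hinge")
E
```

```text
cam [0.53021512 0.16582336 0.29196886]
139.0
[  9   7  14  14 138] [321.94202899 246.55072464] [[0.64202564 0.18672857 0.054     ]]
[[ 0.68777954 -0.04910377  0.054     ]] hinge
```

View pics/wfc.png

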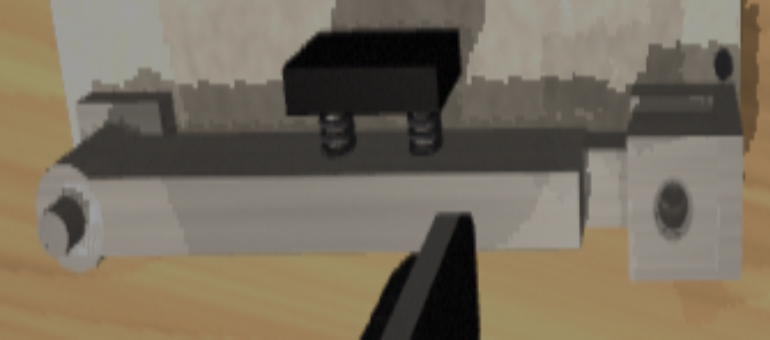

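```bash
python3 - <<'E'
from plant import robot
import numpy as np,cv2,pickle
from h import *
y=1.75
robot.goto([.40,-.3455,.19],[np.pi,0,y]);robot.sleep(.3)
s=robot.sense();f=robot.grab_frame("wrist");pickle.dump((f,s),open("wp.pkl","wb"));cv2.imwrite("pics/wp.png",f["image"][:,:,::-1])
print(s["tcp_pos"],s["tcp_rot"],s["t"],proj(f,(.44,-.3455,.076)),s["joint_pos"].round(2))
E
```

```text
[ 0.40031191 -0.3451788   0.18991822] [-3.14150334e+00 -1.08835129e-04  1.75081999e+00] 4.6333 (np.float64(313.6019004103209), np.float64(238.97258463391142)) [ 0.33  0.29  0.36  1.96 -0.13  0.91  2.51]
```

View pics/wp.png

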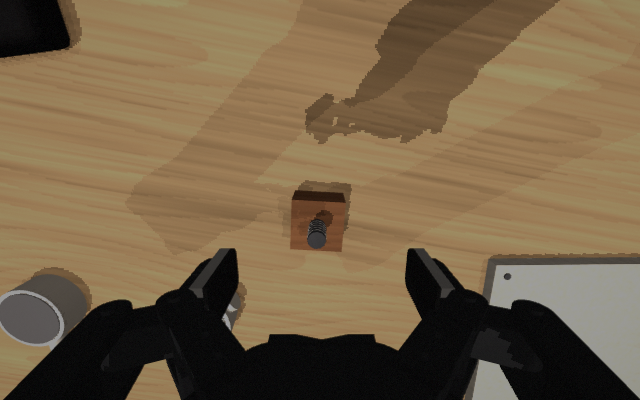

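The pin head's top is at about (316,240), offset from the prediction the same way as the fork hole. So the wrist camera has a constant bias, and the wrist-to-wrist displacement can be trusted. I'll compute it.

```bash
python3 - <<'E'
import numpy as np,cv2,pickle
from h import *
f,s=pickle.load(open("wp.pkl","rb"));im=f["image"]
cv2.imwrite("pics/wpc.png",cv2.resize(im[180:260,280:360][:,:,::-1]*1,None,fx=7,fy=7,interpolation=cv2.INTER_NEAREST))
P=cloud(f);m=((P[...,2]>.071)&(P[...,2]<.082)).astype(np.uint8);m[:200]=0;m[265:]=0;m[:,:290]=0;m[:,350:]=0
v,u=np.nonzero(m);Q=P[m>0];print(len(u),u.mean(),v.mean(),u.min(),u.max(),v.min(),v.max(),np.median(Q,0),ray(f,[(u.mean(),v.mean())],.076))
m=((P[...,2]>.037)&(P[...,2]<.043));m[:180]=0;m[265:]=0;m[:,:280]=0;m[:,360:]=0
print(cv2.minAreaRect((P[m][:,:2]*1000).astype(np.float32)))
f,s=pickle.load(open("wf.pkl","rb"));P=cloud(f);m=((P[...,2]>.048)&(P[...,2]<.06));m[:,:300]=0;m[:,360:]=0;m[:215]=0;m[270:]=0
print("fork top",cv2.minAreaRect((P[m][:,:2]*1000).astype(np.float32)),s["t"],np.abs(s["joint_velocities"]).max())
E
```

```text
298 316.4161073825503 238.58389261744966 307 326 229 248 [ 0.43918335 -0.34294015  0.07594044] [[ 0.43913783 -0.34297629  0.076     ]]
((440.7381286621094, -342.7986755371094), (56.98316955566406, 55.920719146728516), 7.0166015625)
fork top ((641.0801391601562, 191.97283935546875), (36.73967361450195, 45.73974609375), 10.25991439819336) 2.3167 0.003174633876131407
```

View pics/wpc.png

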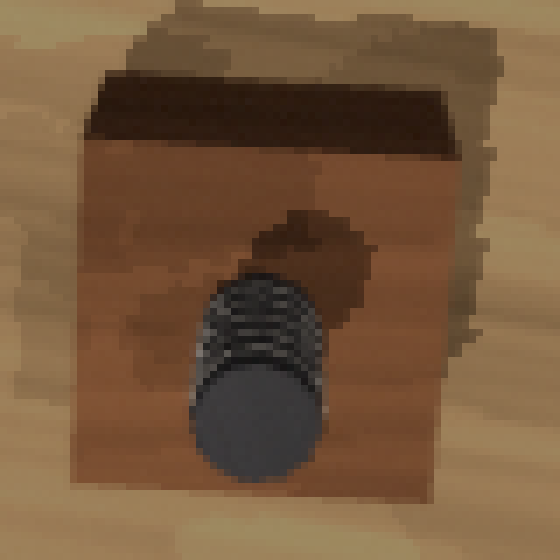

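```bash
python3 - <<'E'
from plant import robot
import numpy as np,cv2
o=[np.pi,0,1.75]
robot.goto([.4402,-.344,.11],o)
robot.move_straight([.4402,-.344,.057],vel=.1);robot.sleep(.3)
a=robot.sense();print(a["tcp_pos"],a["wrist_force"])
robot.grip(0.0,strength=40)
b=robot.sense();print(b["t"],b["opening"],b["tcp_pos"],b["wrist_force"]-a["wrist_force"])
f=robot.grab_frame("wrist");cv2.imwrite("pics/wg.png",f["image"][:,:,::-1])
E
```

```text
[ 0.44047774 -0.34413872  0.05746286] [-0.14405047  0.31823027 -0.15849149]
6.75 0.1831236677895188 [ 0.4401958  -0.34400104  0.05705372] [0.60898226 0.48372495 0.98595008]
```

View pics/wg.png

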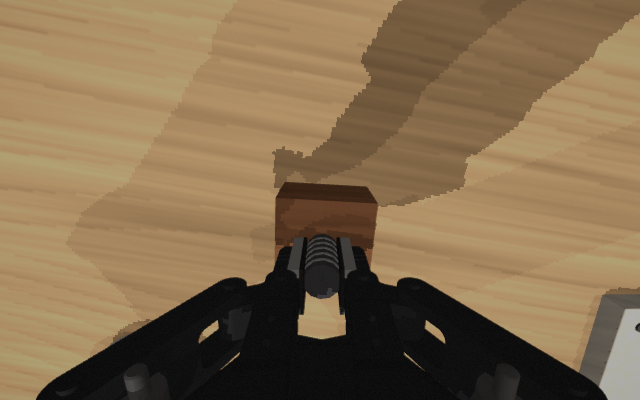

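```bash
python3 - <<'E'
from plant import robot
import numpy as np,cv2,pickle
from h import *
o=[np.pi,0,1.75]
robot.move_straight([.4402,-.344,.13],vel=.12)
robot.goto([.6408,.1855,.135],o)
robot.move_straight([.6408,.1855,.118],vel=.08);robot.sleep(.4)
s=robot.sense();print(s["t"],s["tcp_pos"],s["tcp_rot"],s["wrist_force"],s["opening"])
D={"s":s}
for n in ["wrist","side","top"]:
    f=robot.grab_frame(n);D[n]=f
f=D["wrist"]["image"];cv2.imwrite("pics/wi.png",np.hstack([cv2.resize(f[200:330,250:400],None,fx=4,fy=4)])[:,:,::-1])
u,v=[int(x) for x in proj(D["side"],(.64,.185,.08))];c=D["side"]["image"][v-40:v+40,u-40:u+40]
u2,v2=[int(x) for x in proj(D["top"],(.64,.185,.08))];c2=D["top"]["image"][v2-40:v2+40,u2-40:u2+40]
cv2.imwrite("pics/si.png",np.hstack([cv2.resize(x,(400,400),interpolation=cv2.INTER_CUBIC) for x in (c,c2)])[:,:,::-1])
pickle.dump(D,open("ins.pkl","wb"))
E
```

```text
10.35 [0.6409153  0.18559262 0.11827257] [ 3.14114910e+00 -1.01986709e-04  1.75006791e+00] [-0.37566502 -0.80579366 -0.14102362] 0.18267976532818953
```

View pics/wi.png

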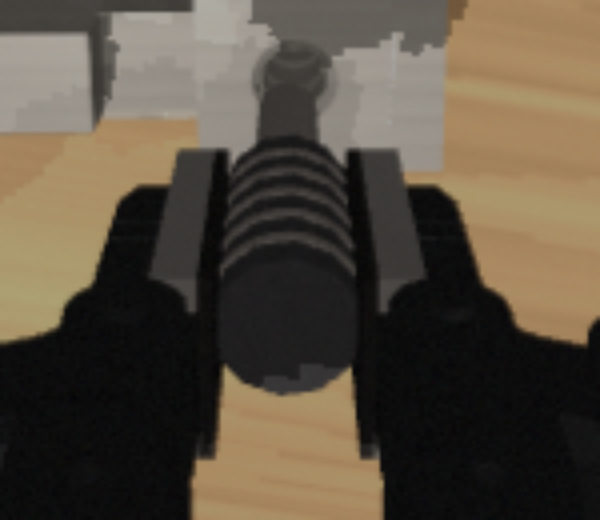

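View pics/si.png

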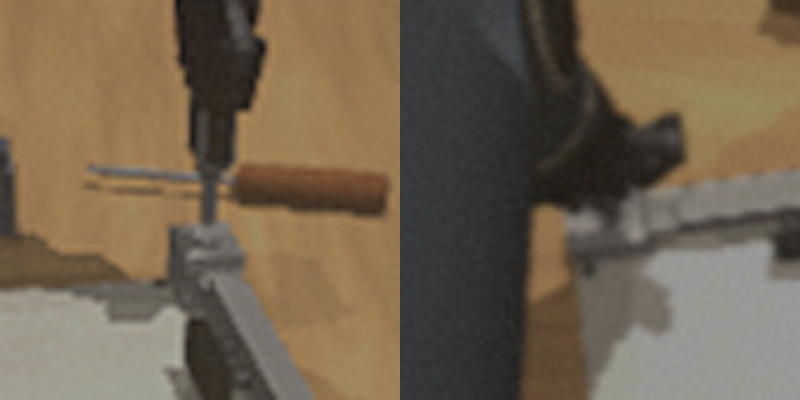

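```bash
python3 - <<'E'
import numpy as np,cv2,pickle
from h import *
D=pickle.load(open("ins.pkl","rb"));f=D["wrist"];z=D["s"]["tcp_pos"][2]
im=f["image"];cv2.imwrite("pics/wi2.png",cv2.resize(np.clip(im[205:245,300:350].astype(float)*1.8,0,255).astype(np.uint8),None,fx=14,fy=14,interpolation=cv2.INTER_NEAREST)[:,:,::-1])
h=ray(f,[(322,279.5)],z+.019)[0];print("head",h,"hole",ray(f,[(323.2,220.5)],.054))
for zz in (.019,-.017,-.051):print(zz,proj(f,(h[0],h[1],z+zz)),proj(f,(D["s"]["tcp_pos"][0],D["s"]["tcp_pos"][1],z+zz)))
E
```

```text
head [0.64031647 0.18578291 0.13727257] hole [[0.6428326  0.18721351 0.054     ]]
0.019 (np.float64(322.0000000000004), np.float64(279.50000000000387)) (np.float64(321.34566420665453), np.float64(280.58703633085963))
-0.017 (np.float64(321.9409861721301), np.float64(244.93168287529875)) (np.float64(321.42562163725205), np.float64(245.82129302689725))
-0.051 (np.float64(321.9044312910332), np.float64(223.5190620063222)) (np.float64(321.47517047887527), np.float64(224.27730022962197))
```

View pics/wi2.png

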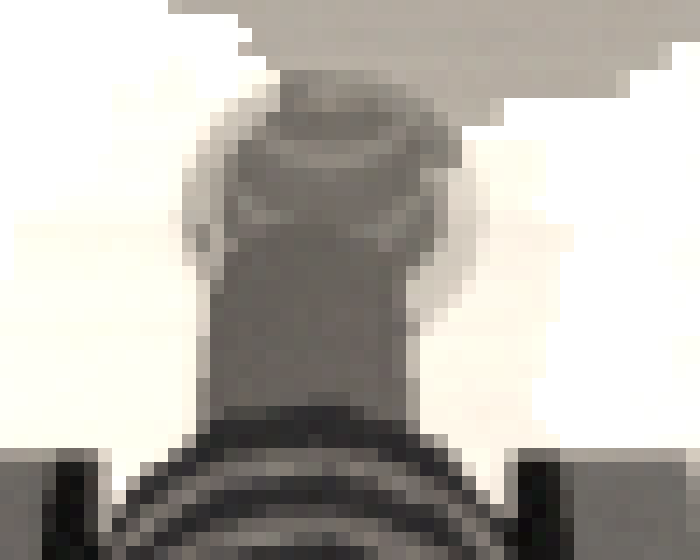

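```bash
python3 - <<'E'
import numpy as np,cv2,pickle
from h import *
D=pickle.load(open("ins.pkl","rb"));F=pickle.load(open("f0.pkl","rb"));f=D["side"]
a=f["image"][150:195,310:355];b=F["side"]["image"][150:195,310:355]
cv2.imwrite("pics/s2.png",np.hstack([cv2.resize(np.clip(x.astype(float)*1.7,0,255).astype(np.uint8),None,fx=8,fy=8,interpolation=cv2.INTER_NEAREST) for x in (a,b)])[:,:,::-1])
for zz in (.054,.067,.09):print(zz,proj(f,(.6409,.1856,zz)))
print(ray(f,[(333.3,176.7)],.054))
E
```

```text
0.054 (np.float64(332.78321131845235), np.float64(175.98238369024506))
0.067 (np.float64(332.93882279711147), np.float64(171.98512665106014))
0.09 (np.float64(333.2175768298888), np.float64(164.82465539712942))
[[0.64215518 0.18079138 0.054     ]]
```

View pics/s2.png

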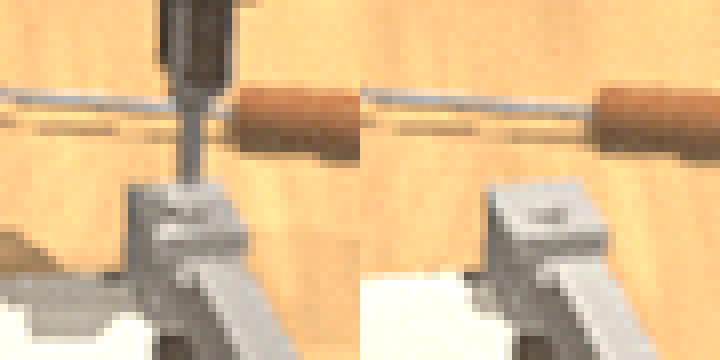

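The wrist view puts the hole about +1.7 mm in y and +0 to 2.5 mm in x from the pin, and the side view says about +0.3 mm in x. The mouth has a wide chamfer, so I'll correct by (+1.2, +1.5) mm and go down under contact guard.

```bash
python3 - <<'E'
from plant import robot
import numpy as np,cv2,pickle
p=np.array([.6421,.1871])
robot.move_straight([*p,.109],vel=.08)
w0=robot.sense()["wrist_force"]
c=robot.move_straight([*p,.075],vel=.03,contact_N=6)
s=robot.sense();print(c,s["t"],s["tcp_pos"],s["wrist_force"]-w0,s["torque"],s["opening"])
f=robot.grab_frame("wrist")["image"];cv2.imwrite("pics/wj.png",cv2.resize(f[180:330,250:400],None,fx=4,fy=4)[:,:,::-1])
E
```

```text
False 12.05 [0.64227303 0.18717259 0.07526789] [ 0.81218985 -0.70825248 -0.15347389] [ 0.01364004  0.06674928 -0.03159365] 0.18197287809740614
```

View pics/wj.png

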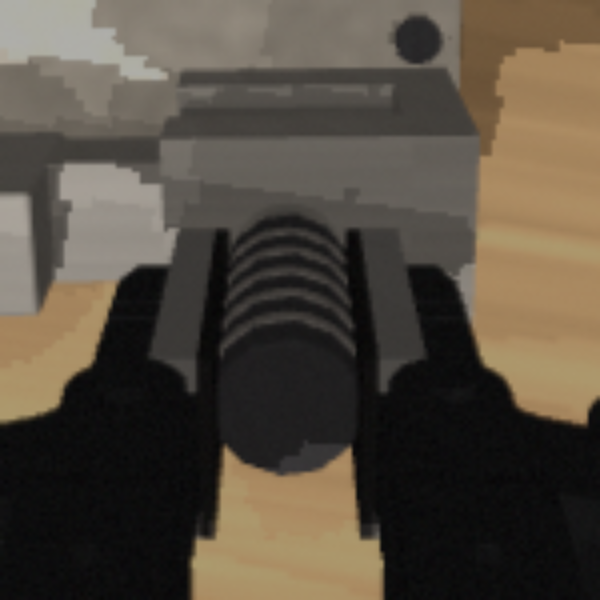

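The pin went in with no force. Next: seat it to contact, release, and look.

```bash
python3 - <<'E'
from plant import robot
import numpy as np,cv2,pickle
from h import *
p=robot.sense()["tcp_pos"][:2]; p=np.array([.6421,.1871])
c=robot.move_straight([*p,.064],vel=.02,contact_N=8)
s=robot.sense();print(c,s["t"],s["tcp_pos"],s["wrist_force"],s["opening"])
robot.grip(0.6);
robot.move_straight([*p,.14],vel=.15)
robot.goto([.60,.18,.16],[np.pi,0,1.75]);robot.sleep(.3)
s=robot.sense();f=robot.grab_frame("wrist");D={"wrist":f,"s":s,"side":robot.grab_frame("side")}
pickle.dump(D,open("seat.pkl","wb"))
cv2.imwrite("pics/seat.png",f["image"][:,:,::-1])
P=cloud(f);u,v=proj(f,(.6421,.1871,.09));print(s["t"],u,v)
u,v=int(u),int(v);Q=P[v-10:v+10,u-10:u+10].reshape(-1,3);Q=Q[Q[:,2]>.08];print(len(Q),np.median(Q,0),Q.max(0))
c=D["side"]["image"][140:200,300:360];cv2.imwrite("pics/seat_s.png",cv2.resize(c,None,fx=8,fy=8)[:,:,::-1])
E
```

```text
True 12.4583 [0.64244058 0.18721527 0.0710943 ] [-0.83670882  0.2580905   5.20014116] 0.18573105388305297
14.1167 321.0195670652741 266.44442853728464
383 [0.6411538  0.18672887 0.08995542] [0.65048437 0.19513142 0.29105241]
```

View pics/seat.png

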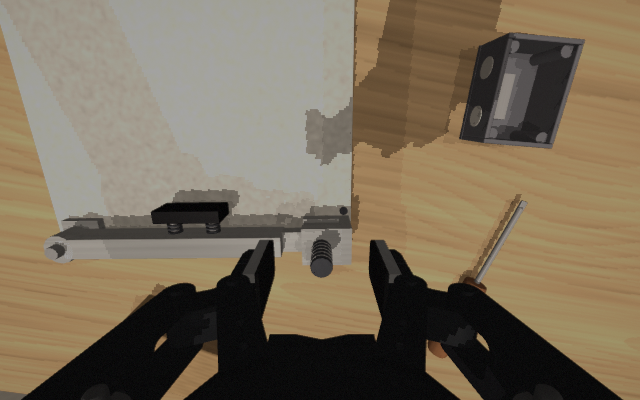

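View pics/seat_s.png

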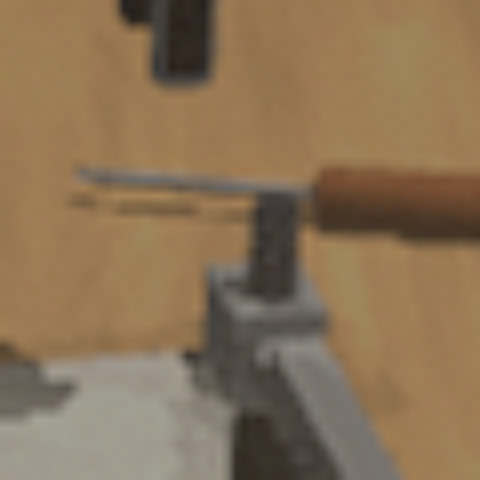

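The head top reads z = 0.090, so the pin is home. Next I'll look at the box from above.

```bash
python3 - <<'E'
from plant import robot
import numpy as np,cv2,pickle
from h import *
robot.goto([.42,.322,.20],[np.pi,0,1.69]);robot.grip(1.0);robot.sleep(.2)
s=robot.sense();f=robot.grab_frame("wrist");pickle.dump((f,s),open("wb.pkl","wb"));cv2.imwrite("pics/wb.png",f["image"][:,:,::-1])
P=cloud(f);m=(P[...,2]>.040)&(P[...,2]<.050)&(np.linalg.norm(P[...,:2]-[.481,.328],axis=2)<.08)
Q=P[m];print(s["t"],s["tcp_pos"],m.sum(),cv2.minAreaRect((Q[:,:2]*1000).astype(np.float32)))
mm=m.astype(np.uint8);c=max(cv2.findContours(mm,0,1)[0],key=cv2.contourArea);w=ray(f,c[:,0],.045);print(cv2.minAreaRect((w[:,:2]*1000).astype(np.float32)))
E
```

```text
15.7833 [0.42001664 0.321985   0.19996745] 1132 ((482.01806640625, 331.9562683105469), (84.9692611694336, 59.154449462890625), 5.470925807952881)
((480.8005065917969, 331.886474609375), (85.38534545898438, 58.96406173706055), 5.451465606689453)
```

View pics/wb.png

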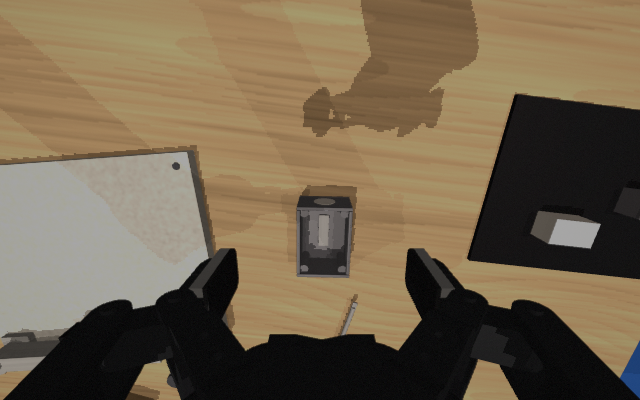

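The box reads as 85×59 mm at (0.4815,0.332), yaw 5.5°. With the bias taken out I'll grasp at (0.4812,0.3305).

```bash
python3 - <<'E'
from plant import robot
import numpy as np,cv2,pickle
from h import *
o=[np.pi,0,1.668]
robot.goto([.4812,.3305,.10],o)
c=robot.move_straight([.4812,.3305,.019],vel=.08,contact_N=8);robot.sleep(.2)
a=robot.sense();print(c,a["tcp_pos"],a["wrist_force"])
robot.grip(0.0,strength=50)
b=robot.sense();print(b["t"],b["opening"],b["opening"]*85,b["wrist_force"]-a["wrist_force"])
robot.move_straight([.4812,.3305,.10],vel=.12);robot.sleep(.2)
b=robot.sense();print(b["t"],b["opening"],b["wrist_force"]-a["wrist_force"],b["tcp_pos"])
f=robot.grab_frame("wrist");cv2.imwrite("pics/wbg.png",f["image"][:,:,::-1]);pickle.dump((f,b),open("wbg.pkl","wb"))
E
```

```text
False [0.48142796 0.33073877 0.01948865] [-0.12592054  0.1008075   0.24313159]
18.1 0.6926540002373404 58.87559002017393 [0.0219889  0.13492086 2.43740004]
19.125 0.6920007966166094 [ 0.34083979  0.10393178 -1.80454285] [0.48072789 0.33014418 0.09906482]
```

View pics/wbg.png

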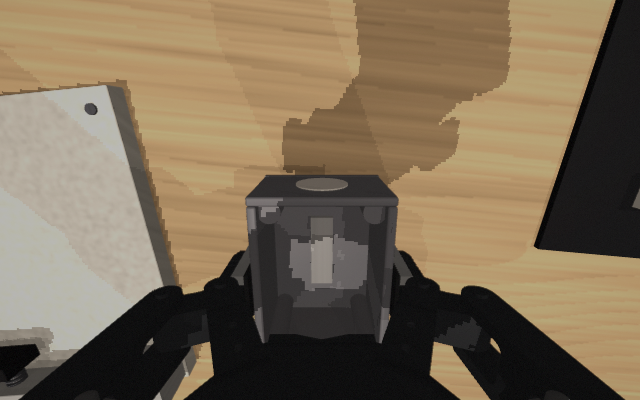

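```bash
cat > j.py <<'E'
import numpy as np
a=np.radians(10.7);X=np.array([np.cos(a),np.sin(a)]);Y=np.array([-X[1],X[0]])
C=np.array([.6422,.1870])-.108*X-.12*Y
O=[np.pi,0,np.pi/2+a]
E
python3 - <<'E'
from plant import robot
import numpy as np,cv2,pickle
from h import *;from j import *
robot.move_straight([.4812,.3305,.13],vel=.15)
p=C+.010*X
robot.goto([*p,.12],O)
robot.move_straight([*p,.05],vel=.1);robot.sleep(.2)
w=robot.sense();print(w["t"],w["wrist_force"])
c=robot.move_straight([*p,.030],vel=.02,contact_N=3)
s=robot.sense();print(C,c,s["t"],s["tcp_pos"],s["tcp_rot"],s["wrist_force"]-w["wrist_force"])
D={n:robot.grab_frame(n) for n in ["wrist","side","top"]};D["s"]=s;pickle.dump(D,open("pl.pkl","wb"))
cv2.imwrite("pics/plw.png",D["wrist"]["image"][:,:,::-1])
c1=cv2.resize(D["side"]["image"][140:250,250:370],(480,440));c2=cv2.resize(D["top"]["image"][170:250,230:330],(320,256))
cv2.imwrite("pics/pls.png",np.hstack([c1,cv2.copyMakeBorder(c2,0,440-256,0,0,0)])[:,:,::-1])
E
```

```text
21.7 [-0.22324659 -0.3529561  -1.06011361]
[0.55835781 0.04903447] True 22.3667 [0.56812634 0.05091925 0.03742107] [-3.14102469e+00 -2.21198716e-04  1.75758625e+00] [-0.55053907  0.33875398  4.6165513 ]
```

View pics/plw.png

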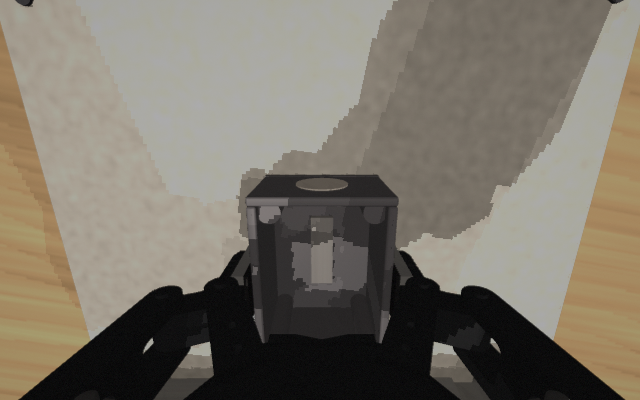

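View pics/pls.png

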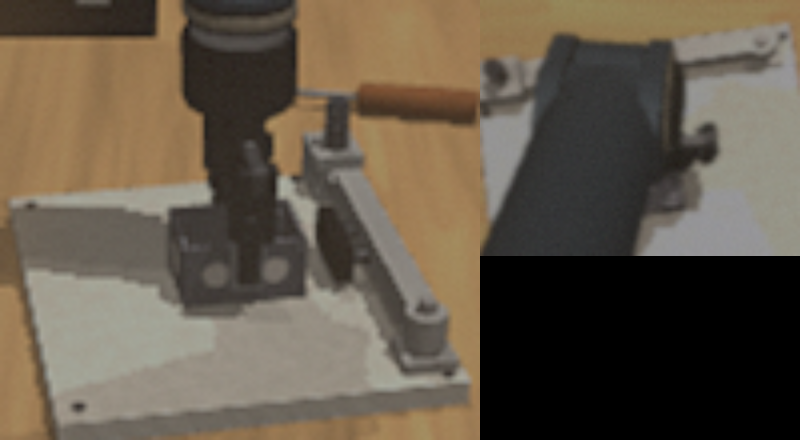

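The box touched the board at TCP z 0.0374, as expected. In the wrist view the board's edges are symmetric about the box at column 322, so it is centred and square. Now the press, in small steps watching the force.

```bash
python3 - <<'E'
from plant import robot
import numpy as np
from j import *
d=.010;z=.0382
robot.move_straight([*(C+d*X),z],vel=.02);robot.sleep(.3)
w0=robot.sense()["wrist_force"];print(w0)
robot.move_straight([*(C+.022*X),z],vel=.04);robot.sleep(.2);d=.022
while d<.046:
    d+=.001
    robot.move_straight([*(C+d*X),z],vel=.02);robot.sleep(.15)
    s=robot.sense();F=s["wrist_force"]-w0
    print(round(d,4),"actual",((s["tcp_pos"][:2]-C)@X).round(4),"y",((s["tcp_pos"][:2]-C)@Y).round(4),"Fx",(-F[:2]@X).round(2),"Fy",(F[:2]@Y).round(2),"Fz",F[2].round(2),round(s["t"],1))
    if -F[:2]@X>6.5:break
E
```

```text
[ 0.35648869 -0.34322467 -0.97727587]
0.023 actual 0.023 y 0.0 Fx -0.85 Fy 1.01 Fz -0.23 24.1
0.024 actual 0.024 y -0.0 Fx 0.67 Fy 0.96 Fz -0.18 24.5
0.025 actual 0.025 y 0.0 Fx 0.62 Fy 0.82 Fz -0.06 24.9
0.026 actual 0.026 y 0.0 Fx 0.1 Fy 1.59 Fz -1.31 25.3
0.027 actual 0.027 y -0.0 Fx 0.6 Fy 0.81 Fz -0.04 25.7
0.028 actual 0.028 y -0.0 Fx -0.9 Fy 0.06 Fz -0.37 26.1
0.029 actual 0.029 y 0.0 Fx 1.06 Fy -0.17 Fz -1.01 26.5
0.03 actual 0.03 y 0.0 Fx 0.49 Fy 0.75 Fz -0.46 26.9
0.031 actual 0.0306 y 0.0001 Fx 1.52 Fy 1.0 Fz 0.46 27.3
0.032 actual 0.0314 y 0.0001 Fx 3.51 Fy 0.82 Fz 0.43 27.7
0.033 actual 0.0326 y 0.0001 Fx 5.3 Fy 1.1 Fz -0.5 28.1
0.034 actual 0.0334 y 0.0001 Fx 6.32 Fy 0.48 Fz 0.38 28.5
0.035 actual 0.0341 y 0.0 Fx 7.06 Fy 1.63 Fz 1.07 28.9
```

```bash
python3 - <<'E'
from plant import robot
import numpy as np
from j import *
w0=np.array([-.1,-.35,-1.0])
def rep(n=12):
    L=[]
    for _ in range(n): robot.sleep(.05);L.append(robot.sense()["wrist_force"]-w0)
    F=np.mean(L,0);s=robot.sense()
    print("x",((s["tcp_pos"][:2]-C)@X).round(4),"z",s["tcp_pos"][2].round(4),"Fx",(-F[:2]@X).round(2),"Fy",(F[:2]@Y).round(2),"Fz",F[2].round(2),"open",s["opening"].round(4),round(s["t"],1));return -F[:2]@X,F[2]
rep()
d=.0362;robot.move_straight([*(C+d*X),.0382],vel=.02);robot.sleep(.3);rep()
for z in (.0378,.0374,.0370):
    robot.move_straight([*(C+d*X),z],vel=.02);robot.sleep(.2);F,fz=rep()
    if fz>2:break
E
```

```text
Traceback (most recent call last):
AttributeError: 'float' object has no attribute 'round'
```

```bash
cat > rep.py <<'E'
from plant import robot
import numpy as np
from j import *
w0=np.array([-.1,-.35,-1.0])
def rep(n=12):
    L=[]
    for _ in range(n): robot.sleep(.05);L.append(robot.sense()["wrist_force"]-w0)
    F=np.mean(L,0);s=robot.sense();p=np.array(s["tcp_pos"])
    print("x %.4f y %.4f z %.4f Fx %.2f Fy %.2f Fz %.2f open %.4f t %.1f"%((p[:2]-C)@X,(p[:2]-C)@Y,p[2],-F[:2]@X,F[:2]@Y,F[2],s["opening"],s["t"]),np.round(s["tcp_rot"],4));return -F[:2]@X,F[2]
E
python3 - <<'E'
from rep import *
rep()
d=.0362;robot.move_straight([*(C+d*X),.0382],vel=.02);robot.sleep(.3);rep()
for z in (.0378,.0374,.0370):
    robot.move_straight([*(C+d*X),z],vel=.02);robot.sleep(.2);F,fz=rep()
    if fz>2:break
E
```

```text
x 0.0341 y 0.0000 z 0.0380 Fx 5.95 Fy 1.09 Fz 1.80 open 0.6966 t 30.1 [-3.1373e+00 -4.0000e-04  1.7575e+00]
x 0.0349 y 0.0000 z 0.0379 Fx 6.91 Fy 1.15 Fz 2.07 open 0.6921 t 31.3 [-3.1364e+00 -5.0000e-04  1.7574e+00]
x 0.0350 y -0.0001 z 0.0376 Fx 6.74 Fy 0.87 Fz 2.26 open 0.6950 t 32.3 [-3.1367e+00 -4.0000e-04  1.7574e+00]
```

```bash
python3 - <<'E'
from rep import *
from h import *
import cv2,pickle
for d in (.0373,.0382):
    robot.move_straight([*(C+d*X),.0378],vel=.02);robot.sleep(.3);F,_=rep()
robot.sleep(1);rep(20)
D={n:robot.grab_frame(n) for n in ["wrist","side","top"]};pickle.dump(D,open("fin.pkl","wb"))
cv2.imwrite("pics/fw.png",D["wrist"]["image"][:,:,::-1])
cv2.imwrite("pics/fs.png",cv2.resize(np.clip(D["side"]["image"][150:240,270:370].astype(float)*1.6,0,255).astype(np.uint8),None,fx=6,fy=6)[:,:,::-1])
E
```

```text
x 0.0358 y -0.0001 z 0.0376 Fx 7.53 Fy 1.15 Fz 2.58 open 0.6962 t 33.5 [-3.1362e+00 -5.0000e-04  1.7573e+00]
x 0.0364 y -0.0000 z 0.0376 Fx 8.64 Fy 1.19 Fz 3.83 open 0.6941 t 34.6 [-3.1354e+00 -6.0000e-04  1.7572e+00]
x 0.0364 y -0.0000 z 0.0376 Fx 8.64 Fy 1.21 Fz 3.70 open 0.6920 t 36.6 [-3.1354e+00 -5.0000e-04  1.7573e+00]
```

View pics/fs.png

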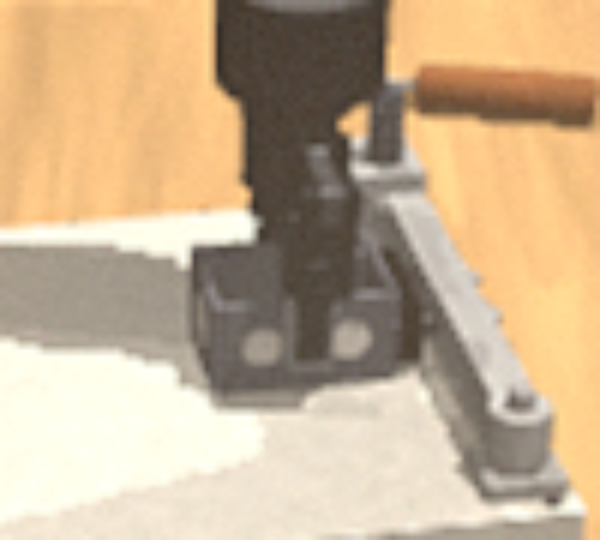

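View pics/fw.png

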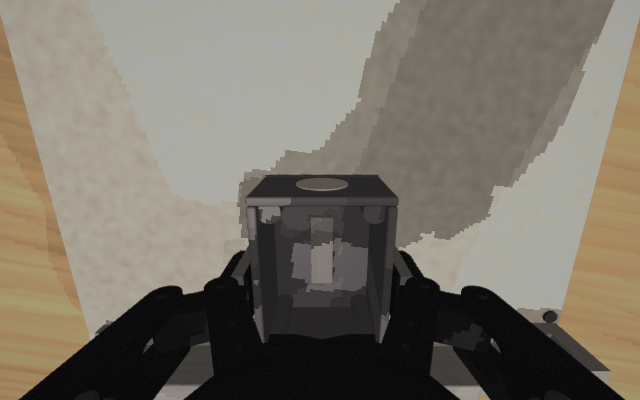

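```bash
python3 - <<'E'
from rep import *
robot.move_straight([*(C+.0386*X),.0378],vel=.02);robot.sleep(.6);rep(15)
robot.close_job()
E
```

```text
x 0.0365 y -0.0000 z 0.0376 Fx 9.05 Fy 1.29 Fz 4.50 open 0.6963 t 38.4 [-3.1348e+00 -7.0000e-04  1.7573e+00]
the job is handed in; nothing more can be done
```

I pinned the fence, and the junction box is held flat on the board, pressed against the pad with about 9 N. The job was handed in at 38 s of the 72 s. No verdict came back, so the results below are from my own checks.

- **Pin:** it went through the fork and lug with no resistance and seated on contact. After release, the head top measured 0.090 m, exactly the seated height.
- **Box position:** it touched the board at the expected height. Before pressing, the board edges in the wrist view were symmetric about the box, so it was centred and square. It had not slipped in the grip after pressing. The tool tilt at hand-in was about 0.007 rad.
- **Push:** the wrist read 9.05 N. The estimated pad travel of about 6 mm, well short of the stop, also gives 9 N.
- **Other things:** nothing was knocked that I could see, though I didn't measure the bystanders again.

**Disagreements and doubts:**
- The wrist camera and the fixed cameras differed by 2–3 mm. I corrected for this using the difference between wrist views and a side view.
- The box was also resting on the board with a downward force of about 4.5 N. Friction there may make the true force on the pad about 1–2 N lower than the wrist reading, which is still within 6–12 N.

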